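# Load the cell into the store's climate logger

### The arm

A 7-joint arm with a two-finger parallel gripper is mounted at the origin on the work surface. World frame = base frame: x ahead of the robot, y to its left, z up, the work surface at z = 0. Lengths are in m, angles in rad, forces in N, time in s.
With the tool pointing down it reaches from about 0.35 to 0.775 m from the base axis. Payload 3.1 kg.
Tool frame: the origin (TCP) lies on the centre line of the jaws, within the pads' length; the fingertips stand 25 mm ahead of it and the grasp point (between the pads) lies 6 mm ahead of it; z points along the fingers, y is the line along which they close (so a half turn about z gives the same grasp; the last joint's range is limited). The gripper opens to 85 mm and grips with 20 to 120 N. Pads are 22 mm wide; open, the fingers measure 114 mm over their backs; the gripper's body (76 mm by 85 mm) begins 54 mm behind the grasp point. The pads swing forward as they close: fully open they stand 13 mm farther back than shut.
Start: joints at [1.249, 0.311, 0.014, 1.512, -0.004, 1.319, -0.027], TCP at [0.152, -0.529, 0.256] pointing down, gripper open.
Joint ranges: [-2.7, 2.7], [-0.3, 1.91], [-1.27, 1.3], [0.12, 2.57], [-1.44, 4.58], [0.2, 2.03], [-3.05, 3.05]. Speed limits (rad/s): [2.79, 2.79, 3.14, 3.14, 3.14, 3.14, 3.14].

### API

Orientations are given as a 3x3 rotation matrix whose columns are the frame's x, y, z axes.
In Python, from workcell import r gives the robot as it stands. Calls block until the motion is done:
- r.goto(position, orientation): joint-space move of the TCP to a pose.
- r.line_to(position, rate=0.15, rotation=None): straight line of the TCP; rotation=None keeps the orientation; rate is the mean speed in m/s.
- r.goto_joints(angles): joint-space move.
- r.move_gripper(opening, newtons=None): opening from 0.0 (shut) to 1.0 (fully open); newtons is the grip in N (None keeps the last); returns when the fingers have stopped.
- r.sleep(seconds).
- r.ik(position, orientation): joint angles nearest the present ones, or None.
- r.get_image(name): name is "side" or "top"; returns a dict with "pixels" (480x640x3 uint8, red, green, blue), "fov_y" (degrees; the focal length in pixels is half the picture's height over the tangent of half this angle, whatever the lens; pixels are square), "cx", "cy" (the principal point, pixels), "dist_coeffs" ([k1, k2, p1, p2, k3] as OpenCV has them; the pictures are not rectified), "world_from_camera" (4x4, takes a point from camera to world coordinates). Camera axes: x right, y up, looking along -z (the intrinsics and any distortion apply to the point x, -y, -z); pixel columns grow to the right and rows downward; lengths in m; the calibration is good to about 2 mm. A picture is of the moment at which its call begins. There is no depth.
A pose or a line that the arm cannot do raises r.Unreachable and nothing moves.
- r.sign_off(): hands the job in; it is judged then, once.
Readings, each from a call of its own:
- r.read_time(): time.
- r.read_qpos(): joint angles.
- r.read_qd(): joint speeds.
- r.read_effort(): joint torques, N m.
- r.read_tool_pos(): TCP position.
- r.read_tcp_rot(): TCP orientation.
- r.read_contact_force(): force on the tool from outside, world axes, zero at the start.
- r.read_wrist_torque(): the same for the moment, N m.
- r.read_opening(): opening from 0.0 (shut) to 1.0 (fully open).
- r.read_grasp_force(): force on a finger pad.
Only numpy, scipy, OpenCV 4.12 (cv2) and the standard library are available. Lean on these libraries where they do the work, as an engineer would, in place of code of your own. Each camera call takes 0.05 s, during which the arm holds its last target. There are 200 camera calls.

### The job

Take the thick cell from the white rack and load it into the open cradle of the climate logger: flat end pressed against the coil spring's plate, then, with the spring compressed, down past the retaining lip so that it lies fully home and level in its saddles with its metal boss under the lip. Be gentle: never press the cell against the logger with more than about 15 N. Leave the thin cell and the other things on the table where they are.

Things in the scene. Friction and masses are not known exactly. Their poses are not given: they have to be found in the camera images.
- cell: Thick cell: grey cylinder, 28 mm across, body 62 mm long, 90-145 g, level in either slot of the white rack, axis 30 mm above the table. Origin on its axis at mid-body; x axis towards the end with the round metal boss (12 mm across, 7 mm long); the other end, x = -31 mm, is flat. Its x axis is within 52 degrees of the logger's.
- boss (a point): Centre of the tip of the thick cell's boss, at x = +38 mm on the cell's axis.
- rack: white plastic cell rack, fixed: base plate 85 x 155 x 6 mm, with two slots, each of two V saddles, along its x axis, at y = -36 and +36 mm. Beside a cell the space is free down to the base plate. Origin at the underside's centre.
- logger: Climate logger, fixed. Origin on the table, z up, x along the cell's seat from spring to lip. Base plate 8 mm thick, x -155 to 80, y -60 to 60 mm; housing 70 mm high at x -151 to -96 mm. On it the black cradle (spring, saddles, lip) is clamped with an unmeasured shift c along x, -10 to +10 mm. Beside the seat there is room for fingers down to 12 mm above the table.
- seat (a point): Nominal centre of the seated cell, 34 mm above the table on the logger (logger frame 0, 0, 34 mm), with the logger's axes. The cell belongs with its origin here plus the shift c along x, its x axis along the logger's (boss to +x), level, resting in two V saddles.
- spring_face (a point): Nominal face of the spring's upright steel plate (logger x = -27 mm; truly -27 + c), looking to +x; plate 22 mm wide, 22 to 64 mm above the table. Spring: 1 N per mm from zero at first touch, solid at 12 mm (12 N). It must be pressed 9 mm (9 N) or more for the boss to pass the lip; the seated cell keeps it pressed 4 mm, boss against the end wall.
- lip_edge (a point): Nominal upper edge of the lip's nose (logger x = 33, z = 45 mm; truly 33 + c). The lip, 26 mm wide, 42 to 45 mm above the table, overhangs the end wall's inner face (38 + c) by 5 mm; wall 6 mm thick, 34 mm wide, as high as the lip. The boss goes under the lip. A level cell passes over the lip with its axis 60 mm or more above the table; the plate is tall enough to take its flat end there.
- thin_cell: bystander: thinner cell, 20 mm in diameter, 62 mm long with an 8 mm boss, in the rack's other slot, its axis 25 mm above the table; to be left there.
- cover: bystander: the logger's loose cover, a grey plate 100 x 44 x 7 mm flat on the table beside the logger (on its -y side). Origin at its underside's centre.
- screwdriver: bystander: screwdriver 170 mm long, lying at the far side.
- brush: bystander: wooden-handled brush, lying at the far side.
- pot: bystander: terracotta bowl, 80 mm wide, 75 mm high, at the left.
- jar: bystander: glass jar 56 mm wide, 75 mm high, at the right.
Not all that is in view belongs to the job. Leave any orange or pink look-alike of the cell alone.

How it is judged:
By the outcome, as a careful person would: the job done as asked, in the order asked, and still so for the second after the job is handed in, with the robot touching nothing.
It also fails if it takes over 70 s, if anything falls off the work surface, if the arm or the gripper's body presses on something with over 40 N, if the wrist force passes 120 N, or if a joint passes its speed limit or range.

## Working session

There is one attempt and no reset: what is moved stays moved. The work goes in short steps, each a Python script; the robot and the scene stay as the last script left them, time stands still between calls to the robot, and variables do not carry over. Pictures are saved under pics/ and viewed, at most 10 in all, crops included, and the job is handed in when it is done.

```bash
mkdir -p pics; ls
cat > h.py <<'E'
import numpy as np, cv2
from workcell import r
def snap(name,fn=None):
    d=r.get_image(name)
    if fn: cv2.imwrite('pics/'+fn,cv2.cvtColor(d['pixels'],cv2.COLOR_RGB2BGR))
    return d
def cam(d):
    h=d['pixels'].shape[0]; f=h/2/np.tan(np.radians(d['fov_y'])/2)
    K=np.array([[f,0,d['cx']],[0,f,d['cy']],[0,0,1.]]); T=np.array(d['world_from_camera'])
    Tc=T@np.diag([1,-1,-1,1.]); return K,np.array(d['dist_coeffs'],float),Tc
def ray(d,uv):
    K,D,T=cam(d); p=cv2.undistortPoints(np.array(uv,float).reshape(-1,1,2),K,D)[:,0]
    v=np.c_[p,np.ones(len(p))]@T[:3,:3].T; return T[:3,3],v
def onz(d,uv,z):
    o,v=ray(d,uv); z=np.broadcast_to(z,len(v)); return o+v*((z-o[2])/v[:,2])[:,None]
def proj(d,P):
    K,D,T=cam(d); W=np.linalg.inv(T)
    return cv2.projectPoints(np.array(P,float).reshape(-1,1,3),cv2.Rodrigues(W[:3,:3])[0],W[:3,3],K,D)[0][:,0]
E
python3 - <<'E'
from h import *
for n in('top','side'):
    d=snap(n,n+'0.png'); K,D,T=cam(d); print(n,K[0,0],D,T.round(3).tolist())
print(r.read_time(),r.read_tcp_rot().round(2) if hasattr(r.read_tcp_rot(),'round') else r.read_tcp_rot())
E
```

```text
pics
top 589.2347422107399 [-0.06360862  0.          0.          0.          0.        ] [[-0.023, -0.988, 0.152, 0.386], [-1.0, 0.023, -0.0, 0.011], [-0.003, -0.152, -0.988, 1.436], [0.0, 0.0, 0.0, 1.0]]
side 445.9171653300522 [-0.0570147  0.         0.         0.         0.       ] [[-0.934, -0.26, 0.246, 0.267], [-0.357, 0.656, -0.665, 0.852], [0.011, -0.709, -0.706, 0.948], [0.0, 0.0, 0.0, 1.0]]
0.1 [[ 0.96  0.28 -0.  ]
 [ 0.28 -0.96  0.  ]
 [-0.   -0.   -1.  ]]
```

View pics/top0.png

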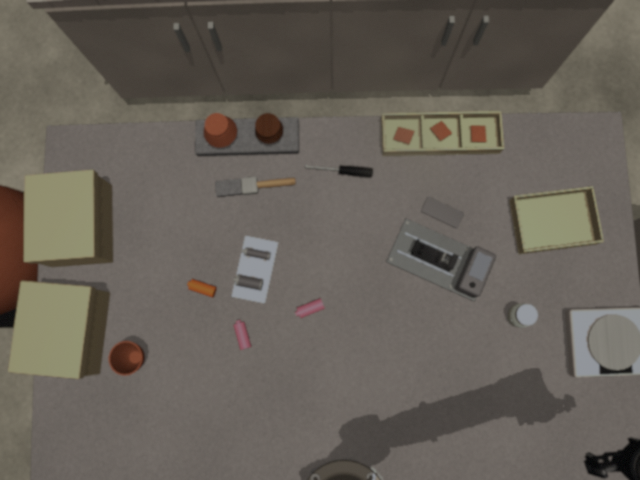

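View pics/side0.png

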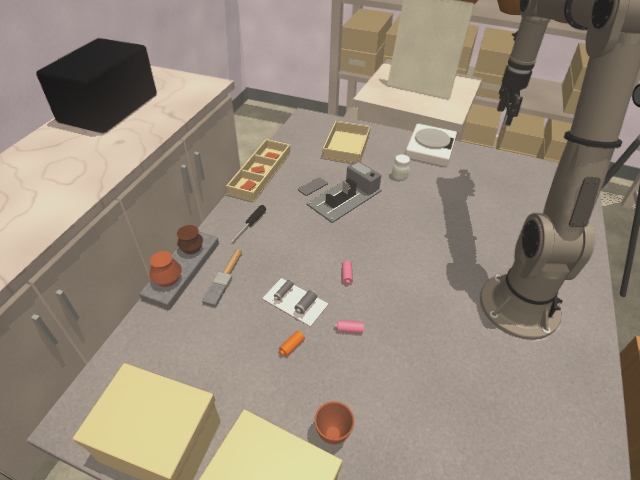

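The top view has the rack at (255,270), with the cells at about (258,253) and (250,282). The logger is at (442,258), with its housing at (477,272) and its cover at (442,212). The side view has the rack at (295,300) and the logger at (345,193). I'll enlarge these areas in one composite.

Run:
```python
from h import *
T=cv2.imread('pics/top0.png');S=cv2.imread('pics/side0.png')
def c(I,x,y,w,h): return cv2.convertScaleAbs(cv2.resize(I[y:y+h,x:x+w],(400,300),interpolation=cv2.INTER_CUBIC),alpha=1.4)
cv2.imwrite('pics/c1.png',np.vstack([np.hstack([c(T,205,233,100,75),c(T,383,215,120,90)]),np.hstack([c(S,250,265,100,75),c(S,300,155,100,75)])]))
```

```text
(no output)
```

View pics/c1.png

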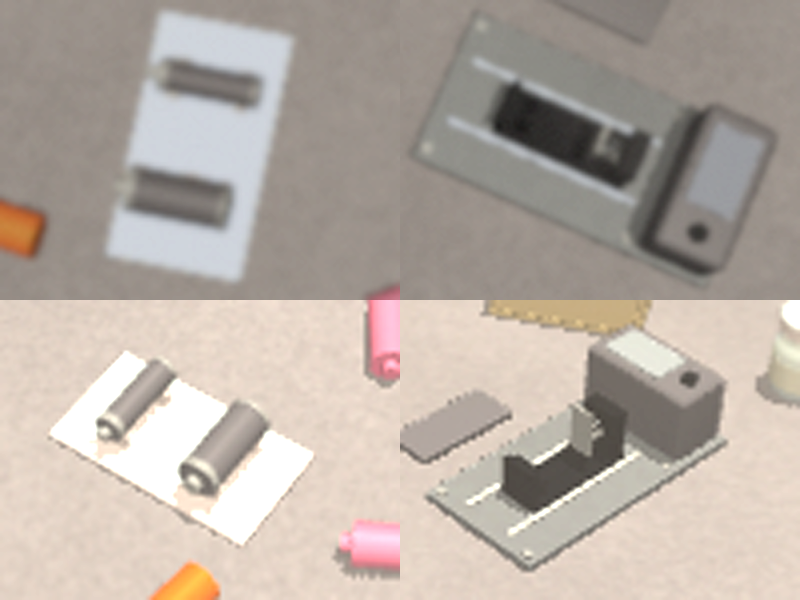

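The upper crops show the rack's and logger's corners. The thick cell is in the lower slot, at crop (180,197), with its boss to the left. The cradle's lip end is at crop (503,105) and the spring plate at (600,145). The side crops show the same layout. Next I'll fit the poses from both views.

```bash
cat > fit.py <<'E'
from h import *
from scipy.optimize import least_squares
d={n:snap(n) for n in('top','side')}
def full(v,x0,y0,s,u): return (np.array(u,float)+.5)*s-.5+[x0,y0]
TL=lambda u:full(0,205,233,.25,u); TR=lambda u:full(0,383,215,.3,np.array(u,float)-[400,0])
BL=lambda u:full(0,250,265,.25,np.array(u,float)-[0,300]); BR=lambda u:full(0,300,155,.25,np.array(u,float)-[400,300])
def X(p,L):
    c,s=np.cos(p[2]),np.sin(p[2]); L=np.array(L,float)
    return np.c_[p[0]+c*L[:,0]-s*L[:,1],p[1]+s*L[:,0]+c*L[:,1],L[:,2]]
def fit(obs,p0,name):
    f=lambda p:np.concatenate([(proj(d[n],X(p,L))-U).ravel() for n,L,U in obs])
    q=least_squares(f,p0,loss='soft_l1'); print(name,q.x.round(4),'deg',np.degrees(q.x[2]).round(2),'res',f(q.x).round(1)); return q.x
if __name__=='__main__':
    a,b,h=.0425,.0775,.006
    Lr=[[a,-b,h],[a,b,h],[-a,b,h],[-a,-b,h]] # x to image left(+y): y -> down(-x)
    ut=[[160,10],[107,254],[240,281],[294,37]]; us=[[50,434],[242,546],[314,455],[127,351]]
    rk=fit([('top',Lr,TL(ut)),('side',Lr,BL(us))],[.45,.15,1.4],'rack')
    Lc=[[.038,0,.03],[.031,0,.044],[-.031,0,.044]]
    cl=fit([('top',Lc,TL([[117,189],[128,190],[231,203]])),('side',[[.038,0,.03],[.031,0,.03]],BL([[194,481],[200,473]]))],[.4,.15,1.4],'cell')
    Lg=[[.08,-.06,.008],[.08,.06,.008],[-.155,.06,.008]]
    lg=fit([('top',Lg,TR([[473,12],[415,155],[704,285]])),('side',Lg,BR([[427,496],[527,567],[727,438]]))],[.45,-.3,1.2],'logger')
    W=np.array([[.044,-.017,.045],[.044,.017,.045]])
    # c
    T=onz(d['top'],TR([[516,80],[492,132]]),.045); g=lambda P:np.c_[(P[:,:2]-lg[:2])@[np.cos(lg[2]),np.sin(lg[2])],(P[:,:2]-lg[:2])@[-np.sin(lg[2]),np.cos(lg[2])]]
    print('wall',g(T)); print('wall side',g(onz(d['side'],BR([[505,455],[534,472]]),.045)))
    print('plate side',g(onz(d['side'],BR([[573,402],[589,412]]),.064)))
    # check image
    out=[]
    for n,sx,z0,P in(('top',383,215,[(120,90)]),('side',300,155,[(100,75)])):
        I=d[n]['pixels'][z0:z0+P[0][1],sx:sx+P[0][0],::-1]; s=400/P[0][0]
        I=cv2.convertScaleAbs(cv2.resize(I,(400,300),interpolation=cv2.INTER_CUBIC),alpha=1.4)
        pol=lambda L,c:cv2.polylines(I,[np.int32((proj(d[n],X(lg,L))-[sx,z0]+.5)*s)],True,c,1)
        pol([[.08,-.06,.008],[.08,.06,.008],[-.155,.06,.008],[-.155,-.06,.008]],(0,0,255))
        pol([[.08,0,.008],[-.09,0,.008]],(0,255,0)); pol([[.044,-.017,.045],[.044,.017,.045],[.038,.017,.045],[.038,-.017,.045]],(0,255,255)); pol([[-.027,-.011,.064],[-.027,.011,.064],[-.027,.011,.022],[-.027,-.011,.022]],(255,255,0))
        out.append(I)
    R=[]
    for n,sx,z0 in(('top',205,233),('side',250,265)):
        I=cv2.convertScaleAbs(cv2.resize(d[n]['pixels'][z0:z0+75,sx:sx+100,::-1],(400,300),interpolation=cv2.INTER_CUBIC),alpha=1.2)
        pol=lambda p,L,c:cv2.polylines(I,[np.int32((proj(d[n],X(p,L))-[sx,z0]+.5)*4)],True,c,1)
        pol(rk,Lr,(0,0,255)); pol(cl,[[.031,-.014,.03],[.031,.014,.03],[-.031,.014,.03],[-.031,-.014,.03]],(0,255,0));pol(cl,[[.038,0,.03],[-.031,0,.03]],(0,255,255))
        R.append(I)
    cv2.imwrite('pics/f1.png',np.vstack([np.hstack([R[0],out[0]]),np.hstack([R[1],out[1]])]))
E
python3 fit.py
```

```text
rack [0.5582 0.2045 1.345 ] deg 77.06 res [-0.2 -0.2 -1.1  0.3 -0.3  0.7 -0.1 -0.1 -0.5 -0.7  0.2 -0.6  0.5 -0.6
 -0.4 -0.4]
cell [0.524  0.2108 1.4012] deg 80.28 res [ 0.9 -0.2  0.1 -0.6  0.   0.   0.2  0.8  0.1  0.8]
logger [ 0.5883 -0.2144  1.1267] deg 64.56 res [ 0.  -0.5 -1.8  0.5  0.2  0.7 -0.8 -1.2  0.6 -0.4 -0.2 -0.5]
wall [[ 0.03267291 -0.016757  ]
 [ 0.03370979  0.02507129]]
wall side [[ 0.03191411 -0.01690853]
 [ 0.02993527  0.01356928]]
plate side [[-0.03887024 -0.01131712]
 [-0.03888623  0.00641922]]
```

View pics/f1.png

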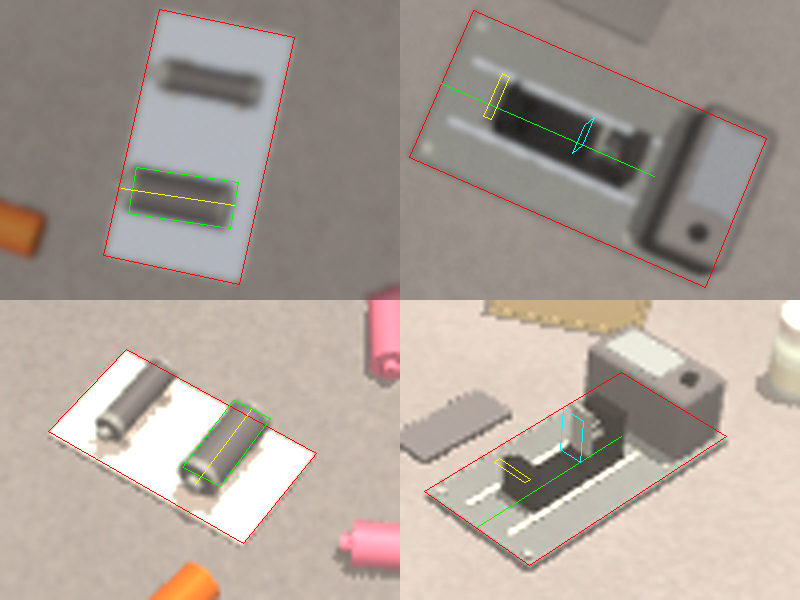

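The fits are good: rack yaw is 77.1°, logger yaw is about 64.6°, and c is about −10 mm. Now I'll grasp the cell.

```bash
cat >> h.py <<'E'
def Rz(a): c,s=np.cos(a),np.sin(a); return np.array([[c,s,0],[s,-c,0],[0,0,-1.]])
YR,YL=np.radians(77.06),1.1267
CELL=np.array([.524,.2108]); LG=np.array([.5883,-.2144])
def L2W(x,y,z): c,s=np.cos(YL),np.sin(YL); return np.array([LG[0]+c*x-s*y,LG[1]+s*x+c*y,z])
def floc(): # contact force in logger axes
    f=np.array(r.read_contact_force()); c,s=np.cos(YL),np.sin(YL); return np.array([c*f[0]+s*f[1],-s*f[0]+c*f[1],f[2]])
E
python3 - <<'E'
from h import *
print(r.ik([*CELL,.15],Rz(YR)), r.ik(L2W(0,0,.15),Rz(YL)))
r.move_gripper(.62,40)
r.goto([*CELL,.15],Rz(YR)); r.line_to([*CELL,.036],.1)
print('t',r.read_time(),r.read_tool_pos(),r.read_contact_force())
r.move_gripper(0,60)
print('grip',r.read_opening(),r.read_grasp_force(),r.read_contact_force())
r.line_to([*CELL,.15],.15)
print(r.read_opening(),r.read_grasp_force(),r.read_contact_force(),r.read_time())
E
```

```text
[ 0.24659048  0.61978925 -0.98669674  1.60113349  0.54244338  1.21870705
 -1.07292835] [ 0.59959437  0.57710118 -0.42836444  1.4293098   0.24677426  1.18837966
 -0.30372395]
t 4.85 [0.52453946 0.21127431 0.03678445] [0.50541809 0.74415236 0.02536104]
grip 0.3081233988575287 58.96417021751404 [-0.57488048 -1.43585806  4.81422445]
0.3078970738766478 58.954975605010986 [-0.68851426 -0.42026598 -1.02045657] 6.1083
```

Run:
```python
from h import *
r.goto(L2W(.008,0,.15),Rz(YL)); r.line_to(L2W(.008,0,.0685),.1)
r.sleep(.3); print(r.read_time(),r.read_tool_pos(),L2W(.008,0,.0685),floc())
out=[]
for n,x,y,w,h in(('top',383,215,120,90),('side',300,155,100,75)):
    d=snap(n); I=d['pixels'][y:y+h,x:x+w,::-1]; s=400/w
    I=cv2.convertScaleAbs(cv2.resize(I,(400,300),interpolation=cv2.INTER_CUBIC),alpha=1.6)
    out.append(I)
cv2.imwrite('pics/a1.png',cv2.resize(np.hstack(out),(800,300)))
```

```text
8.9333 [ 0.59202653 -0.20729709  0.06905133] [ 0.59173714 -0.20717601  0.0685    ] [-0.54452936  0.1655527   0.00888017]
```

View pics/a1.png

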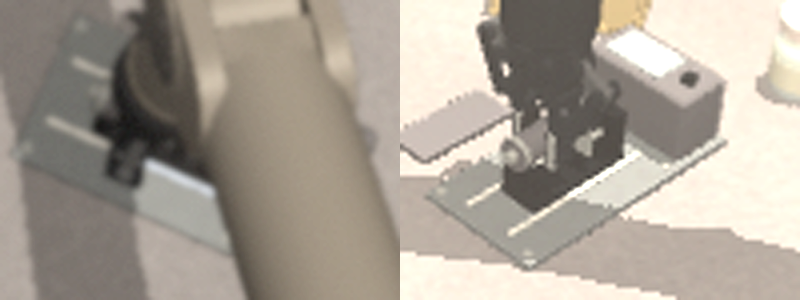

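The side crop shows the cell held level, its boss at (513,153) above the lip. Now I'll press against the spring, watching the force.

Run:
```python
from h import *
r.sleep(.1); f0=np.mean([floc() for _ in range(5)],0)
x=.008; log=[]
while x>-.032:
    x-=.0015 if len(log)==0 or log[-1][1]<7 else .0005
    r.line_to(L2W(x,0,.0685),.02); r.sleep(.08)
    f=np.mean([floc() for _ in range(3)],0)-f0; log.append((x,f[0]))
    if f[0]>.5: print(round(x*1e3,1),f.round(2),np.round(r.read_wrist_torque(),2))
    if f[0]>10.1: break
p=np.array(r.read_tool_pos()); c,s=np.cos(YL),np.sin(YL)
print('actual x',(p[:2]-LG)@[c,s],(p[:2]-LG)@[-s,c],p[2],r.read_time(),f0)
```

```text
-11.5 [ 0.6  -0.94 -0.41] [ 0.41 -0.2   0.  ]
-13.0 [ 2.64 -0.7  -0.88] [ 0.68 -0.23 -0.02]
-14.5 [ 4.54 -0.61 -1.13] [ 0.97 -0.36 -0.06]
-16.0 [ 4.8   0.49 -1.39] [ 1.12 -0.44 -0.04]
-17.5 [ 5.95 -0.45 -1.08] [ 1.29 -0.59 -0.02]
-19.0 [ 6.26 -0.23 -0.9 ] [ 1.35 -0.68 -0.07]
-20.5 [ 8.36 -0.49 -2.08] [ 1.51 -0.71 -0.03]
-21.0 [ 7.5  -1.05 -1.18] [ 1.65 -0.74 -0.06]
-21.5 [ 8.38 -0.83 -0.81] [ 1.64 -0.8  -0.08]
-22.0 [ 8.62 -1.45 -2.19] [ 1.67 -0.86 -0.08]
-22.5 [ 8.94 -1.03 -1.96] [ 1.78 -0.82 -0.08]
-23.0 [ 9.72 -0.73 -2.6 ] [ 1.74 -0.84 -0.01]
-23.5 [ 8.15 -0.51 -1.24] [ 1.84 -0.91 -0.06]
-24.0 [10.17 -0.41 -2.52] [ 1.85 -0.95 -0.13]
actual x -0.019091427403723694 0.00021247081391105395 0.06883235137444203 17.8 [ 0.76772477  0.8328786  -0.1122643 ]
```

```bash
cat >> h.py <<'E'
F0=np.array([.1,.5,-.1])
def avg(n=12):
    F=[];P=[];c,s=np.cos(YL),np.sin(YL)
    for _ in range(n):
        r.sleep(.04); F.append(floc()-F0); p=np.array(r.read_tool_pos()); P.append([(p[:2]-LG)@[c,s],(p[:2]-LG)@[-s,c],p[2]])
    return np.mean(F,0).round(2),np.std(F,0).round(2),(np.mean(P,0)*1e3).round(2)
E
python3 - <<'E'
from h import *
print(avg(), r.read_opening(), r.read_grasp_force())
for x in (-.0250,-.026):
    r.line_to(L2W(x,0,.0685),.02); print(x,*avg())
R=np.array(r.read_tcp_rot()); print((Rz(YL).T@R).round(4).tolist(),r.read_time())
I=snap('side')['pixels'][155:230,300:400,::-1]
cv2.imwrite('pics/a2.png',cv2.convertScaleAbs(cv2.resize(I,(800,600),interpolation=cv2.INTER_CUBIC),alpha=1.6))
E
```

```text
(array([ 9.68, -0.71, -2.05]), array([0.4 , 0.54, 0.46]), array([-19.09,   0.2 ,  68.83])) 0.30677806308284217 59.033260345458984
-0.025 [10.5  -0.73 -2.37] [0.6  0.31 0.55] [-19.64   0.22  68.85]
-0.026 [10.72 -0.86 -2.84] [0.48 0.35 0.38] [-20.18   0.24  68.88]
[[1.0, 0.0038, 0.0085], [-0.0038, 1.0, 0.001], [-0.0084, -0.001, 1.0]] 19.8
```

View pics/a2.png

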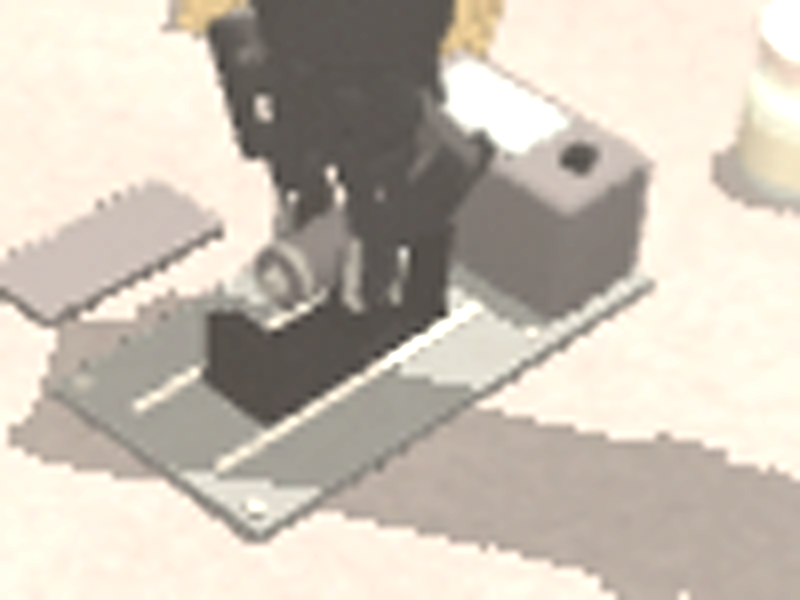

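The side crop shows the boss at (275,275), just behind the lip (nose around (260,315)), and the spring force is about 10.7 N. I'll lower in steps and monitor the force.

```bash
cat > down.py <<'E'
from h import *
import sys
z,zend,x,y,lim=map(float,sys.argv[1:6]); x/=1e3;y/=1e3
while z>zend+1e-6:
    z=max(z-1.5,zend) if z>44 else max(z-.75,zend)
    r.line_to(L2W(x,y,z/1e3),.03); F,S,P=avg(4); print(round(z,2),F,P)
    if F[2]>lim or F[0]>13 or F[0]<8.3 or abs(F[1])>6: print('STOP'); break
print(r.read_time())
E
python3 down.py 68.5 40.0 -26 0 5
```

```text
67.0 [10.61 -0.06  1.07] [-20.02   0.11  68.22]
65.5 [10.97  1.11  2.37] [-19.92  -0.16  67.19]
64.0 [10.83  0.61  3.02] [-19.89  -0.42  65.92]
62.5 [10.41  0.16  2.97] [-19.88  -0.63  64.52]
61.0 [10.56 -0.41  3.29] [-19.87  -0.8   63.09]
59.5 [10.48 -0.58  3.34] [-19.89  -0.96  61.65]
58.0 [10.01 -0.26  3.07] [-19.87  -1.06  60.19]
56.5 [10.07 -0.99  2.83] [-19.85  -1.13  58.71]
55.0 [10.68 -0.82  2.64] [-19.85  -1.19  57.22]
53.5 [10.36 -0.65  3.01] [-19.85  -1.27  55.76]
52.0 [10.75 -0.93  3.24] [-19.85  -1.33  54.28]
50.5 [10.57 -1.24  3.12] [-19.85  -1.36  52.8 ]
49.0 [10.64 -0.61  3.04] [-19.84  -1.42  51.32]
47.5 [10.24 -1.1   2.98] [-19.83  -1.45  49.84]
46.0 [10.53 -1.1   3.1 ] [-19.83  -1.52  48.36]
44.5 [10.77 -1.13  3.07] [-19.8   -1.53  46.87]
43.0 [10.4  -1.43  2.96] [-19.8   -1.59  45.39]
42.25 [10.52 -0.79  3.36] [-19.77  -1.6   44.73]
41.5 [10.9  -0.46  3.53] [-19.76  -1.62  44.01]
40.75 [10.51 -1.15  3.8 ] [-19.77  -1.63  43.27]
40.0 [10.95 -1.29  3.65] [-19.77  -1.66  42.53]
28.6
```

```bash
sed -i 's/z-.75/z-.5/' down.py; python3 down.py 40 36.5 -26 0 6.5
```

```text
39.5 [10.55 -1.19  3.85] [-19.76  -1.66  42.06]
39.0 [10.73 -1.04  3.57] [-19.75  -1.67  41.57]
38.5 [10.3  -0.38  4.38] [-19.7   -1.7   41.25]
38.0 [10.43  0.28  6.46] [-19.68  -1.72  41.17]
37.5 [10.21  0.76  8.51] [-19.66  -1.73  41.09]
STOP
30.6833
```

The cell met its saddles at axis height ≈34.3 mm. I'll ease it forward under the lip until the spring is nearly at its seated force, then release.

Run:
```python
from h import *
r.line_to(L2W(-.026,0,.0383),.02); print(*avg(5))
for x in np.arange(-24,-11.9,1.0):
    r.line_to(L2W(x/1e3,0,.0383),.03); F,S,P=avg(4); print(x,F,P)
    if F[0]<4.8: break
print(r.read_time())
I=snap('side')['pixels'][155:230,300:400,::-1]
cv2.imwrite('pics/a3.png',cv2.convertScaleAbs(cv2.resize(I,(800,600),interpolation=cv2.INTER_CUBIC),alpha=1.6))
```

```text
[10.72 -0.49  5.11] [0.54 0.39 0.62] [-19.72  -1.72  41.21]
-24.0 [9.25 0.04 5.39] [-18.84  -1.72  41.15]
-23.0 [ 8.53 -0.48  6.11] [-18.69  -1.74  41.13]
-22.0 [7.6  0.19 6.2 ] [-18.37  -1.74  41.11]
-21.0 [6.48 0.29 6.59] [-17.98  -1.75  41.11]
-20.0 [6.14 0.44 6.75] [-17.57  -1.76  41.1 ]
-19.0 [5.66 0.62 7.77] [-17.13  -1.76  41.09]
-18.0 [4.4  0.82 8.05] [-16.73  -1.76  41.09]
34.0583
```

View pics/a3.png

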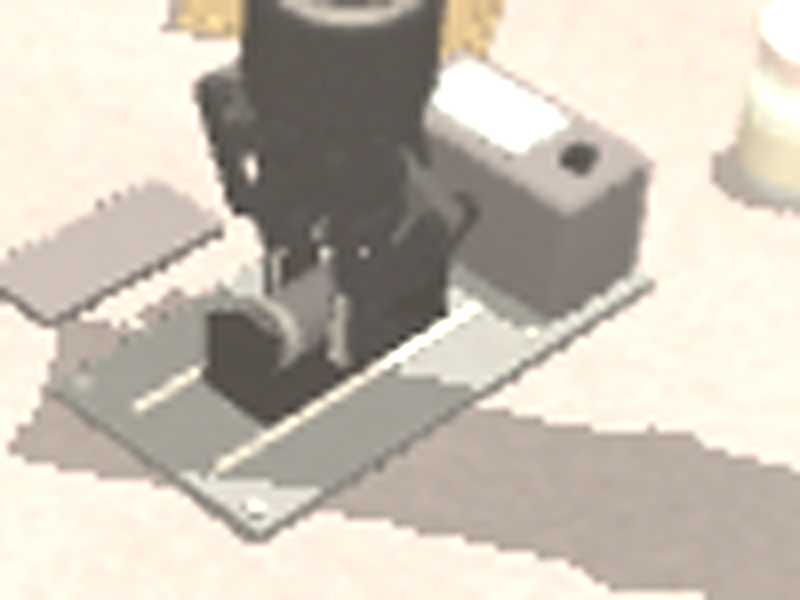

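The boss is now under the lip; only the body's rim shows, at (285,330). Part of the force drop is saddle friction, so I'll take off some downward load, continue forward, then release.

Run:
```python
from h import *
r.line_to(L2W(-.018,0,.0393),.02); F,S,P=avg(5); print(F,P)
for x in np.arange(-17,-8,1.0):
    if P[0]>-14.3 or F[0]<1.5: break
    r.line_to(L2W(x/1e3,0,.0393),.03); F,S,P=avg(4); print(x,F,P)
r.move_gripper(.5,20); print(*avg(4),r.read_opening(),r.read_time())
p=np.array(r.read_tool_pos()); r.line_to([p[0],p[1],.16],.1)
print(r.read_time())
r.goto([.35,-.0,.25],Rz(YL))
out=[]
for n,x,y,w,h in(('top',383,215,100,75),('side',305,160,80,60)):
    I=snap(n)['pixels'][y:y+h,x:x+w,::-1]
    out.append(cv2.convertScaleAbs(cv2.resize(I,(400,300),interpolation=cv2.INTER_CUBIC),alpha=1.6))
cv2.imwrite('pics/a4.png',np.hstack(out)); snap('top','t4.png'); print(r.read_time())
```

```text
[ 6.4  -1.03  3.15] [-15.9   -1.75  41.19]
-17.0 [ 5.28 -1.06  4.01] [-15.49  -1.75  41.16]
-16.0 [ 4.76 -1.15  6.01] [-15.16  -1.75  41.12]
-15.0 [ 3.92 -1.17  6.9 ] [-14.98  -1.71  41.08]
-14.0 [ 3.39 -0.96  6.7 ] [-14.6   -1.68  41.06]
-13.0 [ 2.35 -0.11  6.55] [-14.12  -1.57  40.99]
[-0.36 -0.54  0.1 ] [0.29 0.52 0.55] [-14.25   0.35  38.63] 0.49914556504627955 37.125
38.4833
39.9083
```

View pics/a4.png

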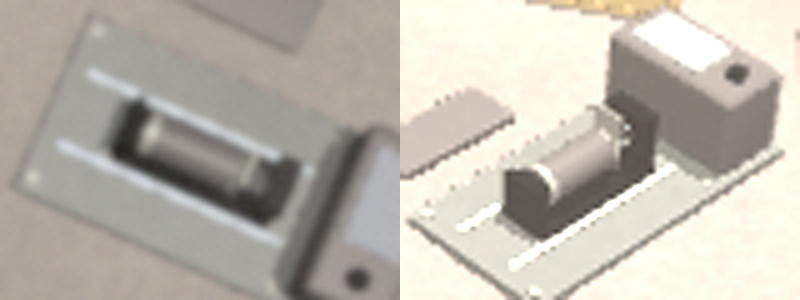

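The cell lies in the cradle between the plate at (250,170) and the lip at (130,130). I'll overlay the seated model as a level check.

Run:
```python
from h import *
from fit import X
out=[];t=np.linspace(0,2*np.pi,40)
for n,x,y,w,h in(('top',383,215,100,75),('side',305,160,80,60)):
    d=snap(n);s=400/w
    I=cv2.convertScaleAbs(cv2.resize(d['pixels'][y:y+h,x:x+w,::-1],(400,300),interpolation=cv2.INTER_CUBIC),alpha=1.6)
    for cx in(.031,-.031):
        L=np.c_[0*t+cx-.010,.014*np.cos(t)-.001,.034+.014*np.sin(t)]
        cv2.polylines(I,[np.int32((proj(d,X([*LG,YL],L))-[x,y]+.5)*s)],True,(0,0,255),1)
    out.append(I)
cv2.imwrite('pics/a5.png',np.hstack(out))
```

```text
(no output)
```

View pics/a5.png

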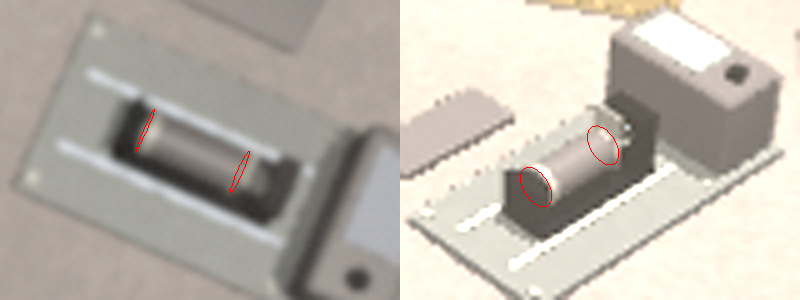

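The overlay is level and its height matches. The small offset along x is my estimate of the logger's position; the distance from lip to rim fits a seated cell. Handing in.

```bash
python3 -c "
from h import *
print(r.sign_off(), r.read_time())"
```

```text
the job is handed in; nothing more can be done
the job is handed in; nothing more can be done
```

The thick cell is in the logger's cradle, level with its boss under the lip, and the job is handed in after about 40 s. Spring force stayed near 11 N and downward force near 8.5 N. I judged that the boss reached the end wall from camera images good to about 2 mm, and never confirmed it by contact.

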